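Dock the cell tray and hold the amber reference cell in the photometer's light path

ROBOT

A 7-joint arm with a two-finger parallel gripper is mounted at the origin on a cart in front of the work surface, level with it; the furniture and walls round the work are solid. World frame = base frame: x ahead of the robot, y to its left, z up, the work surface at z = 0. Lengths are in m, angles in degrees, forces in N, time in s.
With the tool pointing down it reaches from about 0.425 to 0.825 m from the base axis. Payload 3.6 kg.
Tool frame: the origin (TCP) lies midway between the tips of the shut fingers; the grasp point (between the pads) lies 19 mm behind it (grip_point_offset is the distance from the TCP to the grasp point, in m); z points along the fingers, y is the line along which they close (so a half turn about z gives the same grasp; the last joint's range is limited). The gripper opens to 93 mm and grips with 3 to 60 N. Pads are 15 mm wide; open, the fingers measure 128 mm over their backs; the gripper's body (75 mm by 188 mm) begins 65 mm behind the grasp point.
Start: joints at [-71.476, 35.231, -0.722, 81.555, 0.464, 63.22, -2.315], TCP at [0.223, 0.611, 0.219] pointing down, gripper open.
Joint ranges: [-178.69, 178.69], [-17.37, 117.87], [-77.05, 75.6], [15.02, 138.74], [-78.02, 258.01], [0.78, 113.62], [-162.83, 162.83]. Speed limits (degrees/s): [159.86, 159.86, 180, 180, 180, 180, 180].

INTERFACE

Orientations are given as a 3x3 rotation matrix whose columns are the frame's x, y, z axes.
In Python, from rig import * gives the robot as it stands. Calls block until the motion is done:
- reach(position, orientation): joint-space move of the TCP to a pose.
- line_to(position, max_speed=0.15, rot=None, max_force=None): straight line of the TCP; rot=None keeps the orientation; max_speed is the mean speed in m/s. With max_force (N) it stops when the force on the tool has changed by that much, and returns True; else False.
- movej(angles): joint-space move.
- command_gripper(opening): finger opening in m; the grip force is fixed at half the most; returns when the fingers have stopped.
- hold(seconds).
- ik(position, orientation): joint angles nearest the present ones, or None.
- observe(): the state.
- camera(name): name is "scene" or "top"; returns the picture (480x640x3 uint8, blue, green, red); there is no depth.
- camera_params(name): a dict with "fx", "fy", "cx", "cy" (pixels), "extrinsics" (4x4, takes a point from camera to world coordinates). Camera axes: x right, y down, z forward; pixel columns grow to the right and rows downward; lengths in m; the calibration is good to about 2 mm. A picture is of the moment at which its call begins. camera_params takes no time and is no camera call.
A pose or a line that the arm cannot do raises Unreachable and nothing moves.
- job_done(): hands the job in; it is judged then, once.
The state is a dict: "t": time; "joint_positions": joint angles; "qd": joint speeds; "joint_efforts": joint torques, N m; "eef_pos": TCP position; "tcp_rot": TCP orientation; "force": force on the tool from outside, world axes, zero at the start; "ft_torque": the same for the moment, N m; "finger_gap": finger opening in m; "gripper_force": force on a finger pad.
Only numpy, scipy, OpenCV 4.12 (cv2) and the standard library are available. Lean on these libraries where they do the work, as an engineer would, in place of code of your own. Each camera call takes 0.05 s, during which the arm holds its last target. There are 200 camera calls.

TASK

Slide the blue tray by its yellow fin into the low slotted silver-white dock until it is fully home against the stop, with both reference cells still standing in it. Then grip the amber cell by its two white frosted faces only, the fingers never touching its windows, lift it out and hold it upright in the photometer's light path: midway between the two lenses, its middle level with them, windows facing them, touching nothing of the photometer. Finish while still holding it there, with the tray still home, the green cell still standing in it and the other loose things on the bench left where they were.

Things in the scene. Friction and masses are not known exactly. Their poses are not given: they have to be found in the camera images.
- dock: Fixed low silver-white dock: two rails with inward lips and a stop bar, open on top. Origin on the bench mid-slot; +x is the way in. Slot 80 mm wide (walls y = +-40 mm), mouth at x = -45 mm, stop face at x = +45 mm; flared guides before the mouth widen to y = +-55 mm at x = -76 mm. Lips reach in to y = +-33 mm, underside 12.5, top 18.5 mm up: the tray must slide in along the bench.
- dock_home (a point): Point in the dock (at dock x = -20 mm, on the bench) where the tray's origin lies when the tray is fully home; axes as the dock's.
- tray: Loose blue tray flat on the bench, 130 (x) x 76 (y) mm, base 10 mm thick, about 0.35 kg; origin at the centre of its underside, +x to the nose that enters the dock first. A block on it (x = -18.5 to +62.5 mm, 40 mm wide, top 24 mm up) has two wells 14 mm deep at x = +2 and +42 mm; a cell stands in each, its underside 10 mm above the tray's, its x along the tray's. Yellow fin at the tail.
- tray_fin (a point): On the tray's yellow upright fin, at tray x = -45 mm, y = 0, 40 mm above the tray's underside. The fin is 24 mm long along tray x, 12 mm thick along tray y, its top 54 mm above the underside; it stays outside the dock.
- amber_cell: Amber (orange) glass reference cell, the one to hold in the light; in either well. 27 mm along its x, 17 mm along y, 54 mm high, about 45 g; origin at the centre of its underside. The two broad faces (y = +-8.5 mm) are white frosted plates, the only place to grip, 17 mm across; the two narrow ends (x = +-13.9 mm) are amber polished windows, 13 mm wide.
- amber_cell_mid (a point): Centre of the amber cell, 27 mm above its underside; axes as the cell's. Light passes the cell along its x. The cell lifts straight out of its well, which leaves about 1 mm play each side.
- amber_cell_frosted: The amber cell's two white frosted plates (faces at cell y = +-8.5 mm); same origin and axes as the cell.
- amber_cell_windows: The amber cell's two polished windows (narrow ends at cell x = +-13.9 mm); same origin and axes as the cell. Never to be touched by the fingers.
- green_cell: Green reference cell, same make and size as the amber one, standing in the other well. To be left there. Origin at the centre of its underside.
- photometer: Fixed open photometer: silver-white base 190 (x) x 70 (y) mm, 12 mm high, black lamp head at its -x end, white detector head at +x. Origin on the bench mid-base. Light runs along x, 110 mm above the bench, between lenses at x = -45 and +45 mm: a free gap of 90 mm. Heads' tops 134 mm above the bench, heads up to 49 mm wide (y); nothing above them.
- beam_mid (a point): Point on the light path midway between the two lenses, 110 mm above the bench; its x axis runs along the light, z up. Obstacles near by: a fixed stand with a blue multichannel pipette, up to 350 mm tall, at world x = 0.27 to 0.42, y = -0.13 to 0.07 m; pipettes hanging from the shelf behind, down to 0.32 m above the bench, as near as x = 0.53 m. Cross the middle between them.
- bench_timer: White bench timer 62x66x20 mm, loose bystander; origin at the centre of its underside. Fixed bottles and jars up to 255 mm tall stand behind and to its left.
- small_bottle: Small bottle with orange cap, 56 mm across, 108 mm high, loose bystander; origin at the centre of its underside.
- petri_dish: Petri dish, 94 mm across, 14 mm high, loose bystander; origin at the centre of its underside.
There are look-alikes about, which are no part of the job. Leave any black or purple look-alike of the amber_cell alone.

How it is judged:
By the outcome, as a careful person would: the job done as asked, in the order asked, and still so for the second after the job is handed in, while the arm keeps its last pose, push and grip.
It also fails if it takes over 64 s, if anything falls off the work surface, if the arm or the gripper's body presses on something with over 40 N, if the wrist force passes 120 N, or if a joint passes its speed limit or range.

## Working session

There is one attempt and no reset: what is moved stays moved. The work goes in short steps, each a Python script; the robot and the scene stay as the last script left them, time stands still between calls to the robot, and variables do not carry over. Pictures are saved under pics/ and viewed, at most 10 in all, crops included, and the job is handed in when it is done.

```bash
ls; mkdir -p pics
python3 - <<'E'
from rig import *
import cv2, numpy as np
np.set_printoptions(precision=4,suppress=True)
for n in("scene","top"):
    cv2.imwrite(f"pics/{n}0.png",camera(n)); p=camera_params(n); print(n,p)
s=observe(); print(s["t"],s["eef_pos"],s["tcp_rot"],s["finger_gap"])
E
```

```text
pics
scene {'fx': 437.0847336751706, 'fy': 437.0847336751706, 'cx': 321.6917991907703, 'cy': 236.21975272552444, 'extrinsics': array([[ 0.8416, -0.2944,  0.4529, -0.0602],
       [-0.54  , -0.4406,  0.7171, -0.962 ],
       [-0.0116, -0.848 , -0.5298,  0.7187],
       [ 0.    ,  0.    ,  0.    ,  1.    ]])}
top {'fx': 540.5687715040976, 'fy': 540.5687715040976, 'cx': 315.9024896002191, 'cy': 249.23738174745515, 'extrinsics': array([[-0.0077, -0.986 ,  0.1668,  0.221 ],
       [-1.    ,  0.008 ,  0.0011, -0.0776],
       [-0.0024, -0.1668, -0.986 ,  1.5628],
       [ 0.    ,  0.    ,  0.    ,  1.    ]])}
0.1 [0.2225 0.61   0.2176] [[-0.9395  0.3427 -0.0008]
 [ 0.3427  0.9395 -0.0022]
 [-0.     -0.0023 -1.    ]] 0.09285326329207841
```

View pics/scene0.png

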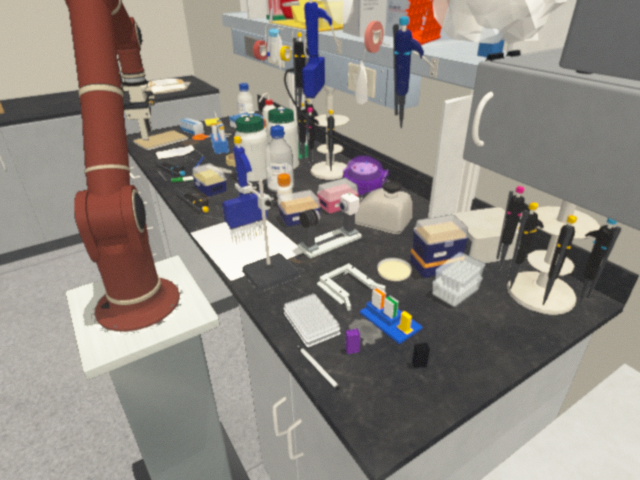

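View pics/top0.png

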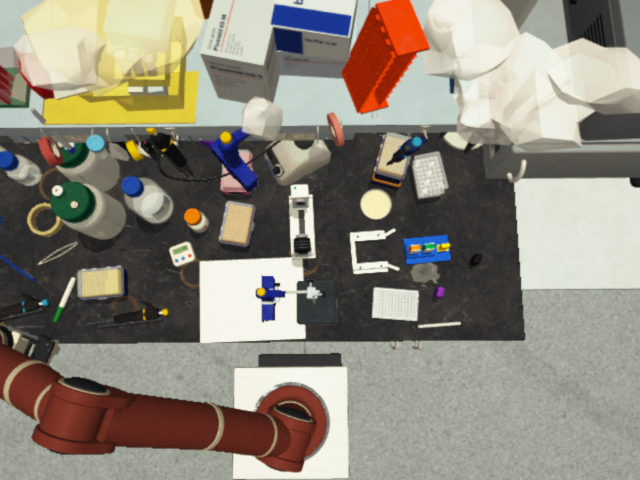

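The top view shows the dock around (375,252), opening to the right. The tray is at about (427,249) with its fin at the right end (445,247), and the photometer is at (302,222). I'll enlarge these areas to measure them.

Run:
```python
import cv2
a=cv2.imread("pics/top0.png")[170:290,280:460]
cv2.imwrite("pics/topc.png",cv2.resize(a,None,fx=4.4,fy=4.4,interpolation=cv2.INTER_CUBIC))
a=cv2.imread("pics/scene0.png")[190:350,290:490]
cv2.imwrite("pics/scenec.png",cv2.resize(a,None,fx=3.7,fy=3.7,interpolation=cv2.INTER_CUBIC))
```

```text
(no output)
```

View pics/topc.png

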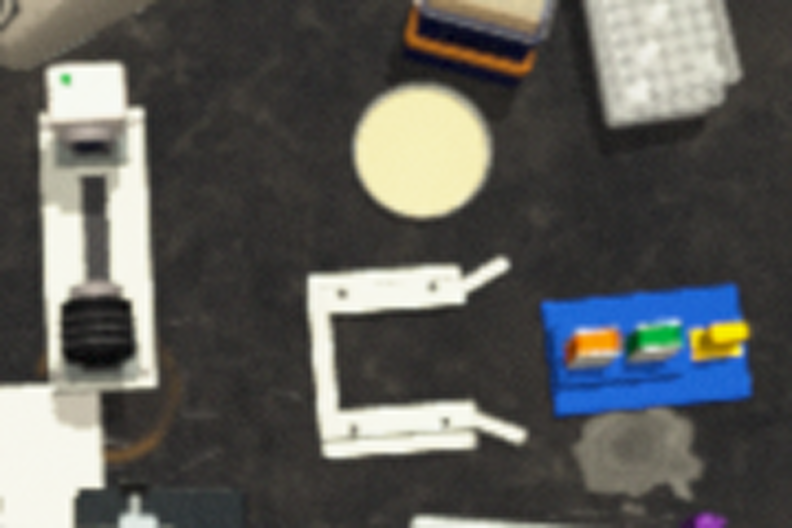

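View pics/scenec.png

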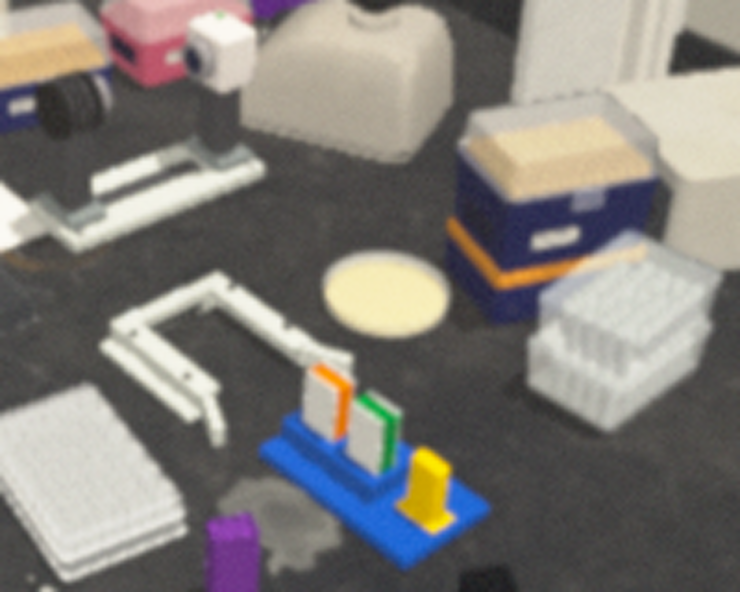

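The cells are upright, amber in the front well and green in the rear, and the fin is gripped along world X. Next I'll fit the poses from the corner pixels in both views.

```bash
cat > h.py <<'E'
import numpy as np
from scipy.optimize import least_squares
from rig import *
np.set_printoptions(precision=4,suppress=True)
def proj(n,P):
    p=camera_params(n); P=np.atleast_2d(P)
    E=np.linalg.inv(p["extrinsics"]); c=P@E[:3,:3].T+E[:3,3]
    return np.c_[p["fx"]*c[:,0]/c[:,2]+p["cx"],p["fy"]*c[:,1]/c[:,2]+p["cy"]]
def R2(a): c,s=np.cos(a),np.sin(a); return np.array([[c,-s,0],[s,c,0],[0,0,1]])
def W(pose,P): return np.atleast_2d(P)@R2(pose[2]).T+[pose[0],pose[1],0]
def crop(n,uv):
    s,o=(4.4,(280,170)) if n=="top" else (3.7,(290,190))
    return (np.array(uv)+.5)/s-.5+o
def fit(obs,x0):   # obs: (cam, model mm xyz, crop pixel)
    def f(q): return np.concatenate([(proj(n,W(q,np.array(m)/1e3))[0]-crop(n,uv)) for n,m,uv in obs])
    r=least_squares(f,x0,loss="soft_l1"); return r.x,r.fun.reshape(-1,2)
def down(yaw):   # tool pointing down, tool y at world angle yaw(rad)
    y=np.array([np.cos(yaw),np.sin(yaw),0]); z=np.array([0,0,-1.]); return np.c_[np.cross(y,z),y,z]
E
cat > fit0.py <<'E'
from h import *
T,S="top","scene"
tray=[(T,(65,-38,10),(543,300)),(T,(-65,-38,10),(738,285)),(T,(-65,38,0),(751,398)),(T,(65,38,0),(557,415)),
 (S,(65,38,10),(261,450)),(S,(-65,38,0),(407,567)),(S,(-65,-38,10),(490,507)),
 (T,(-45,0,54),(729,333)),(S,(-45,0,54),(431,458))]
dock=[(T,(-45,-33,18.5),(466,302)),(T,(-45,33,18.5),(474,402)),(T,(45,-33,18.5),(328,313)),(T,(45,33,18.5),(337,411)),
 (S,(-45,33,18.5),(218,385)),(S,(45,33,18.5),(148,322)),(S,(45,-33,18.5),(209,289))]
ph=[(T,(95,35,12),(38,113)),(T,(95,-35,12),(143,109)),(T,(-95,-35,0),(158,386)),(T,(-95,35,0),(50,389)),
 (S,(-95,-35,12),(80,238)),(S,(95,-35,12),(264,160))]
for n,o,x0 in (("tray",tray,(.55,-.36,1.65)),("dock",dock,(.55,-.2,1.65)),("ph",ph,(.6,-.05,.04))):
    q,r=fit(o,x0); print(n,q,np.degrees(q[2])); print(r)
E
python3 fit0.py
```

```text
tray [ 0.4828 -0.3988  1.6607] 95.15240792240894
[[-0.0142  0.2187]
 [-0.211  -0.6482]
 [-0.3903 -0.2524]
 [-0.4951  0.1973]
 [-0.5151 -0.5841]
 [-0.6572  2.1875]
 [ 0.4484 -0.0241]
 [ 0.3609 -0.8108]
 [ 0.2018  1.1503]]
dock [ 0.477  -0.2346  1.6327] 93.54728574054569
[[-0.3311  0.0703]
 [-0.0703 -0.241 ]
 [ 0.162  -0.2978]
 [-0.021  -0.1276]
 [ 0.1903  0.608 ]
 [-2.5556  0.0954]
 [ 0.473   0.0637]]
ph [ 0.5546 -0.0341  0.0488] 2.7986786746087935
[[-0.254  -0.6247]
 [-0.5097 -1.0258]
 [-0.2906 -0.0478]
 [ 0.352   0.617 ]
 [-0.962   1.2704]
 [ 0.5458  1.4859]]
```

```bash
cat > go1.py <<'E'
from h import *
tray=np.array([.4828,-.3988,1.6607]); fin=W(tray,[-.045,0,0])[0]
a=tray[2]-np.pi/2
for d in(0,np.pi): print("fin ik",d,ik([*fin[:2],.021],down(a+d)))
for d in(0,np.pi): print("beam ik",d,ik([.5546,-.0341,.102],down(.0488+np.pi/2+d)))
C=down(np.pi/2)
s=observe(); p=s["eef_pos"]; 
line_to([p[0],p[1],.37],.3)
line_to([.465,.25,.37],.3,C)
line_to([.465,-.22,.37],.3)
print(observe()["t"],observe()["joint_positions"])
command_gripper(.045)
for d in(0,np.pi): print("fin ik",d,ik([*fin[:2],.12],down(a+d)))
E
python3 go1.py
```

```text
fin ik 0 [ 29.1105  50.231   20.3616  90.5412 -22.9084  43.3969  64.6866]
fin ik 3.141592653589793 [  9.9554  65.9153  64.7269  91.2029 -64.1593  66.5313 -84.6233]
beam ik 0 [  2.5608  35.085   -2.0007 104.9238   1.7882  40.0213  92.3498]
beam ik 3.141592653589793 [-22.3598  40.2986  38.4541 105.7173 -33.9711  46.0399 -53.296 ]
4.075 [ 10.0771  16.6157  17.6165  88.9691  -5.191   75.2276 118.4694]
fin ik 0 [ 23.7207  44.7243  30.7049  87.0446 -25.8768  55.4165  67.1429]
fin ik 3.141592653589793 [  9.9496  56.988   64.8256  87.5115 -53.5867  70.5667 -91.406 ]
```

```bash
cat > go2.py <<'E'
from h import *; import cv2
tray=np.array([.4828,-.3988,1.6607]); fin=W(tray,[-.045,0,0])[0]
a=tray[2]-np.pi/2
reach([*fin[:2],.16],down(a))
print(line_to([*fin[:2],.09],.2,max_force=8))
s=observe(); print(s["t"],s["eef_pos"],s["force"],s["finger_gap"])
t=camera("top"); c=camera("scene"); cv2.imwrite("pics/t1.png",t); cv2.imwrite("pics/s1.png",c)
A=cv2.resize(t[200:300,380:480],None,fx=4,fy=4,interpolation=2); B=cv2.resize(c[240:340,360:460],None,fx=4,fy=4,interpolation=2)
cv2.imwrite("pics/v1.png",np.hstack([A,B]))
E
python3 go2.py
```

```text
False
6.6667 [ 0.4878 -0.4437  0.0912] [ 0.563  -0.2914  0.261 ] 0.045103694295606664
```

View pics/v1.png

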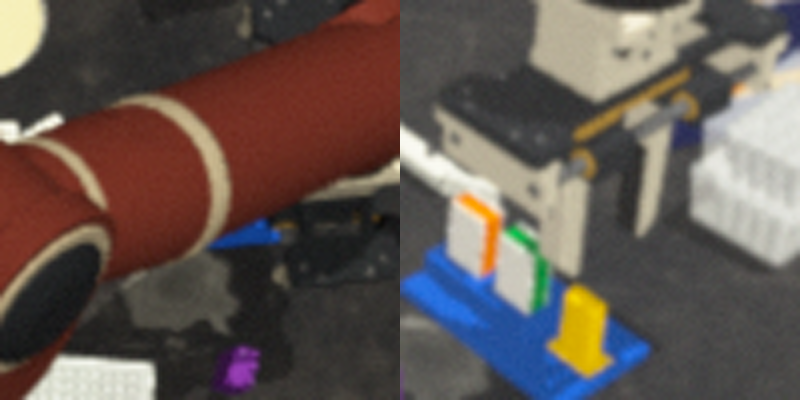

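Run:
```python
from h import *
s=observe(); R=np.array(s["tcp_rot"]); p=np.array(s["eef_pos"])
f=lambda uv:np.array([360+(uv[0]-400+.5)/4-.5,240+(uv[1]+.5)/4-.5])
g=s["finger_gap"]
print("tips inner mid/±",[proj("scene",p+R@[0,k,0])[0] for k in(-g/2,0,g/2)])
print("seen tip bottoms near",f((548,262)),f((580,275)),"far",f((642,235)))
for x in(-7.5,7.5):print([proj("scene",p+R@[x/1e3,k,0])[0] for k in(-g/2-.01,-g/2,g/2,g/2+.01)])
tr=np.array([.4828,-.3988,1.6607])
print("fin top corners model",proj("scene",W(tr,np.array([[-57,6,54],[-57,-6,54],[-33,-6,54],[-33,6,54]])/1e3)),"\nseen",f((566,302)),f((583,308)),f((607,302)),f((588,286)))
print(proj("top",[[.6,-.35,.05],[.6,-.45,.05]]))
```

```text
tips inner mid/± [array([401.449 , 305.7279]), array([408.6698, 301.3967]), array([415.7163, 297.17  ])]
seen tip bottoms near [396.625 305.125] [404.625 308.375] far [420.125 298.375]
[array([400.7777, 309.5133]), array([404.0348, 307.541 ]), array([418.3148, 298.8938]), array([421.3822, 297.0364])]
[array([395.6408, 305.8656]), array([398.8909, 303.9343]), array([413.145 , 295.4642]), array([416.2078, 293.6442])]
fin top corners model [[408.5058 318.65  ]
 [412.2352 316.317 ]
 [404.199  310.5976]
 [400.4804 312.8557]] 
seen [401.125 315.125] [405.375 316.625] [411.375 315.125] [406.625 311.125]
[[410.8987 206.2534]
 [445.6806 205.9717]]
```

Run:
```python
from h import *
T,S="top","scene"
dock=[(T,(-45,-33,18.5),(466,302)),(T,(-45,33,18.5),(474,402)),(T,(45,-33,18.5),(328,313)),(T,(45,33,18.5),(337,411)),
 (S,(-45,33,18.5),(218,385)),(S,(45,-33,18.5),(209,289))]
q,r=fit(dock,(.48,-.23,1.64)); print(q,np.degrees(q[2]),r)
# screw midline: bearing from back-projected rail tops
p=camera_params("top");E=p["extrinsics"]
def bp(uv,z):
    u=crop(T,uv); d=E[:3,:3]@[(u[0]-p["cx"])/p["fx"],(u[1]-p["cy"])/p["fy"],1]; return E[:3,3]+d*(z-E[2,3])/d[2]
S4=[bp(c,.0185) for c in((342,293),(432,286),(354,430),(445,422))]; a=(S4[0]+S4[2])/2; b=(S4[1]+S4[3])/2
print(a,b,np.degrees(np.arctan2(*(a-b)[[1,0]])))
print("line y-offset of screw mid in dock frame", (np.array([a-[*q[:2],0],b-[*q[:2],0]])@R2(q[2])))
s=observe(); p0=s["eef_pos"]
print(line_to([p0[0],p0[1],.021],.1,max_force=8)); command_gripper(.0)
s=observe(); print(s["t"],s["eef_pos"],s["force"],s["finger_gap"],s["gripper_force"])
```

```text
[ 0.4766 -0.2343  1.6364] 93.75850458983139 [[-0.4577  0.1698]
 [-0.1138 -0.1461]
 [ 0.0438 -0.0861]
 [-0.0558  0.0811]
 [ 0.0689  0.6185]
 [ 0.2092  0.0743]]
[ 0.474  -0.1996  0.0185] [ 0.4785 -0.2593  0.0185] 94.3288745739593
line y-offset of screw mid in dock frame [[ 0.0348  0.0003  0.0185]
 [-0.025  -0.0003  0.0185]]
False
8.2333 [ 0.4878 -0.4448  0.0212] [-0.4494  0.9755  0.3943] 0.011670388821594503 29.999063909053802
```

Run:
```python
from h import *
D=np.array([.4766,-.2343,np.radians(94.0)]); z=.0212
def dk(p): return (R2(D[2]).T@(np.array(p)-[D[0],D[1],0]))
s=observe(); print(dk(s["eef_pos"]))
R=down(D[2]-np.pi/2)
P=lambda x:[*W(D,[x,0,0])[0][:2],z]
print(line_to(P(-.200),.06,R,max_force=15))
for x in(-.15,-.10,-.075,-.055):
    st=line_to(P(x),.06 if x<-.08 else .03,max_force=15); s=observe()
    print(x,st,s["t"],dk(s["eef_pos"]),R2(D[2]).T@np.array(s["force"]),s["finger_gap"])
    if st:break
```

```text
[-0.2108  0.0035  0.0212]
False
-0.15 False 9.55 [-0.1485 -0.0005  0.0212] [2.3598 0.243  1.6024] 0.011751133885611232
-0.1 False 10.5333 [-0.0985 -0.0002  0.0212] [ 0.8103 -0.4971  2.8221] 0.011366944281000563
-0.075 False 11.5167 [-0.0743 -0.0001  0.0211] [ 0.0556 -0.187  -0.0353] 0.011969795831437624
-0.055 True 12.125 [-0.0669  0.0005  0.0232] [-1.2166  0.1639  0.0649] 0.011928187230624976
```

Run:
```python
from h import *; import cv2
D=np.array([.4766,-.2343,np.radians(94.0)]); z=.0212
def dk(p): return (R2(D[2]).T@(np.array(p)-[D[0],D[1],0]))
P=lambda x:[*W(D,[x,0,0])[0][:2],z]
for k in range(2):
    st=line_to(P(-.052),.03,max_force=20); s=observe()
    print(st,s["t"],dk(s["eef_pos"]),R2(D[2]).T@np.array(s["force"]),s["finger_gap"])
t=camera("top"); c=camera("scene"); cv2.imwrite("pics/t2.png",t); cv2.imwrite("pics/s2.png",c)
A=cv2.resize(t[200:300,330:430],None,fx=4,fy=4,interpolation=2); B=cv2.resize(c[220:320,310:410],None,fx=4,fy=4,interpolation=2)
cv2.imwrite("pics/v2.png",np.hstack([A,B]))
```

```text
False 12.8333 [-0.0662  0.0002  0.0244] [-17.4247   0.9681   0.9072] 0.011938445921470718
False 13.0833 [-0.0662  0.0002  0.0244] [-17.4042   0.4925   2.0858] 0.01195847454830422
```

View pics/v2.png

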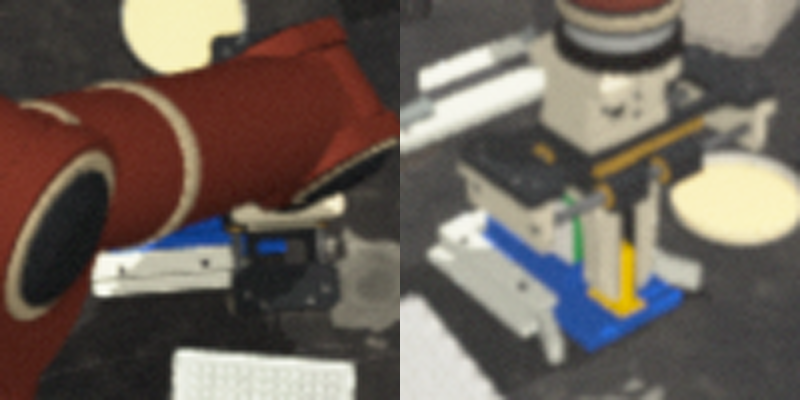

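Run:
```python
from h import *; import cv2
D=np.array([.4766,-.2343,np.radians(94.0)]); 
P=lambda x,z:[*W(D,[x,0,0])[0][:2],z]
line_to(P(-.065,.0225),.05)
s=observe(); print(s["eef_pos"],s["force"])
command_gripper(.045); print(line_to(P(-.067,.15),.2,max_force=12))
line_to(P(-.20,.19),.3)
s=observe(); print(s["t"],s["eef_pos"],s["force"],s["finger_gap"])
t=camera("top"); c=camera("scene"); cv2.imwrite("pics/t3.png",t); cv2.imwrite("pics/s3.png",c)
A=cv2.resize(t[205:285,335:435],None,fx=5,fy=5,interpolation=2)[:,:300]; B=cv2.resize(c[240:320,310:410],None,fx=5,fy=5,interpolation=2)
cv2.imwrite("pics/v3.png",np.hstack([A,B]))
```

```text
[ 0.481  -0.3007  0.0225] [-0.3193 -6.1261 -1.9232]
False
15.7333 [ 0.4899 -0.4332  0.1881] [-0.3649  1.2951 -1.0408] 0.04530911965081745
```

View pics/v3.png

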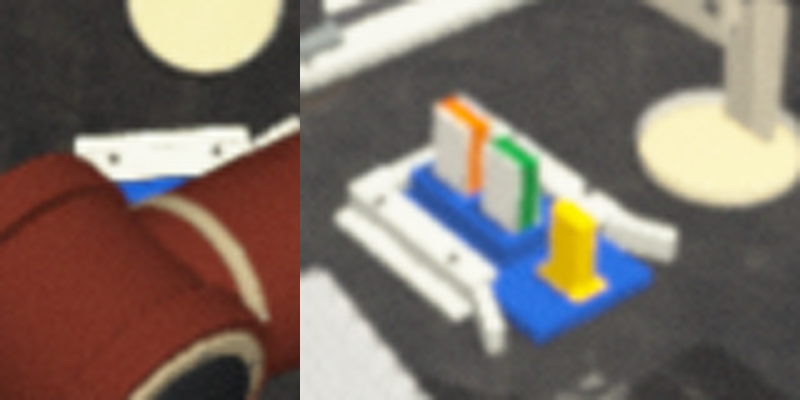

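The tray sits between the rails with its nose at the stop end. Amber's top is near crop (462,112), green's near (517,152) and the fin's near (575,210). I'll compare those with the model for a tray that is home.

Run:
```python
from h import *
f=lambda uv:np.array([310+(uv[0]-300+.5)/5-.5,240+(uv[1]+.5)/5-.5])
obs=[((-57,6,54),(554,205)),((-57,-6,54),(597,216)),((-33,-6,54),None),
((-65,38,0),(542,341)),((-65,38,10),(541,318)),((-65,-38,10),(654,272)),
((28.1,8.5,64),(468,128)),((28.1,-8.5,64),(489,122)),((55.9,8.5,64),(434,104)),((28.1,8.5,24),(468,193)),((55.9,8.5,24),None),
((-11.9,8.5,64),(518,163)),((-11.9,-8.5,64),(540,156)),((15.9,8.5,64),(485,140)),((-11.9,8.5,24),(520,232))]
obs=[o for o in obs if o[1]]
D=np.array([.4766,-.2343,np.radians(94.0)]); home=np.array([*W(D,[-.02,0,0])[0][:2],D[2]])
M=np.array([o[0] for o in obs])/1e3; U=np.array([f(o[1]) for o in obs])
print("residual at home (px)\n",proj("scene",W(home,M))-U)
r=least_squares(lambda q:(proj("scene",W(q,M))-U).ravel(),home,loss="soft_l1")
print(r.x,np.degrees(r.x[2]),"in dock frame",R2(D[2]).T@np.array([*(r.x-home)[:2],0])); print(r.fun.reshape(-1,2))
```

```text
residual at home (px)
 [[ 5.6335  4.6967]
 [ 0.7233  0.6259]
 [-0.5464  1.5215]
 [-0.2157  2.9995]
 [ 0.1268 -0.0082]
 [-0.0196  0.8055]
 [ 0.9292 -0.3702]
 [ 0.0076  0.6078]
 [-0.2429  0.3206]
 [ 0.1417  1.3035]
 [ 0.9399  0.21  ]
 [-0.3737  0.653 ]
 [-0.6817  0.1842]]
[ 0.4796 -0.2514  1.6445] 94.2210363977246 in dock frame [ 0.0028 -0.0018  0.    ]
[[ 5.4989  3.8249]
 [ 0.5669 -0.2453]
 [-0.6144  0.6124]
 [-0.2844  2.0942]
 [-0.0782 -0.91  ]
 [-0.1863  0.0717]
 [ 0.735  -1.1044]
 [-0.1726 -0.0872]
 [-0.406  -0.4294]
 [-0.0072  0.5098]
 [ 0.7619 -0.5835]
 [-0.5348 -0.0985]
 [-0.8267 -0.6261]]
```

Run:
```python
from h import *; import cv2
D=np.array([.4766,-.2343,np.radians(94.0)]); 
P=lambda x,z:[*W(D,[x,0,0])[0][:2],z]
line_to(P(.0225,.16),.3); print(line_to(P(.0225,.075),.15,max_force=8))
s=observe(); R=np.array(s["tcp_rot"]); p=np.array(s["eef_pos"]); g=s["finger_gap"]; print(s["t"],p,s["force"],g)
c=camera("scene"); cv2.imwrite("pics/s4.png",c)
q=lambda P:(proj("scene",P)-[310,210])*7
B=cv2.resize(c[210:290,310:410],None,fx=7,fy=7,interpolation=2)
home=np.array([*W(D,[-.02,0,0])[0][:2],D[2]])
for m in([28.1,8.5,64],[28.1,-8.5,64],[55.9,-8.5,64],[55.9,8.5,64]): cv2.circle(B,tuple(int(v) for v in q(W(home,np.array(m)/1e3))[0]),3,(255,0,255),-1)
for x in(-.0075,.0075):
  for y in(-g/2,g/2): cv2.circle(B,tuple(int(v) for v in q(p+R@[x,y,0])[0]),3,(255,255,0),-1)
cv2.imwrite("pics/v4.png",B)
```

```text
False
17.45 [ 0.4753 -0.2132  0.0755] [-0.116   0.4019 -0.1931] 0.04476826261759326
```

View pics/v4.png

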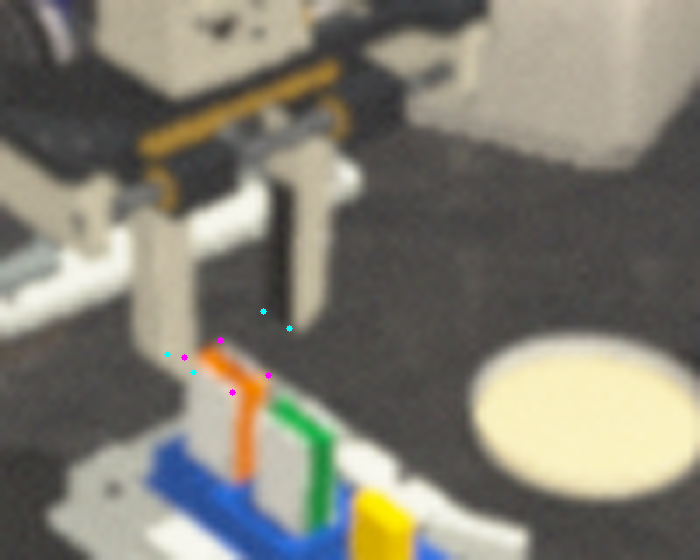

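Run:
```python
from h import *; import cv2
D=np.array([.4766,-.2343,np.radians(94.0)]); 
P=lambda x,z:[*W(D,[x,.0,0])[0][:2],z]
line_to(P(.0215,.075),.1); print(line_to(P(.0215,.030),.08,max_force=6)); command_gripper(0)
s=observe(); print(s["t"],s["eef_pos"],s["force"],s["finger_gap"],s["gripper_force"],s["ft_torque"])
p=s["eef_pos"]
print(line_to([p[0],p[1],.055],.05,max_force=10))
print(line_to([p[0],p[1],.104],.15,max_force=10))
s=observe(); print(s["t"],s["eef_pos"],s["force"],s["finger_gap"],s["gripper_force"])
c=camera("scene"); cv2.imwrite("pics/s5.png",c)
q=lambda P:(proj("scene",P)-[300,200])*6
B=cv2.resize(c[200:300,300:400],None,fx=6,fy=6,interpolation=2)
R=np.array(s["tcp_rot"]);p=np.array(s["eef_pos"])
a=D[2]; 
for m in([-13.9,8.5,34],[-13.9,-8.5,34],[-13.9,8.5,-20],[-13.9,-8.5,-20],[13.9,8.5,-20]): cv2.circle(B,tuple(int(v) for v in q(p+R2(a)@(np.array(m)/1e3))[0]),3,(255,0,255),-1)
cv2.imwrite("pics/v5.png",B)
```

```text
False
19.0333 [ 0.4753 -0.2129  0.0302] [0.6985 0.4361 2.0392] 0.01641702056122532 30.0000062584877 [0.028  0.1038 0.0117]
False
False
20.1583 [ 0.4751 -0.2125  0.1037] [-0.2225 -0.7336 -0.9402] 0.01685103046388523 29.99973624944687
```

View pics/v5.png

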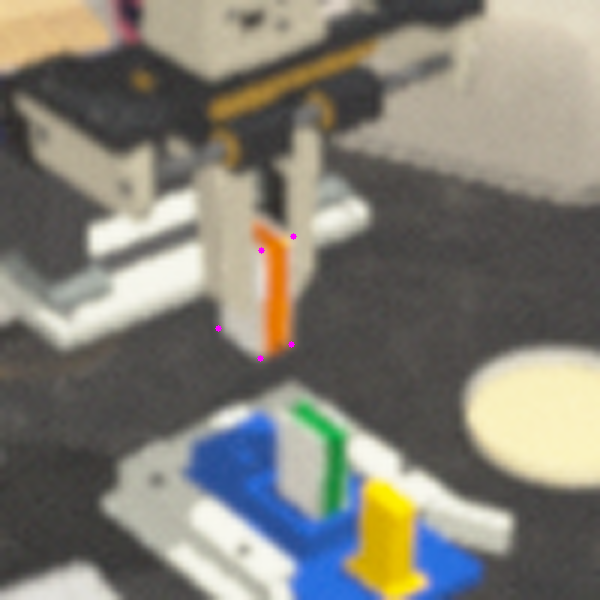

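Run:
```python
from h import *
ph=np.array([.5546,-.0341,.0488])
def tocrop(n,uv):
    s,o=(4.4,(280,170)) if n=="top" else (3.7,(290,190)); return (uv-o+.5)*s-.5
M=np.array([[-45,0,110],[0,0,110],[45,0,110],[-45,0,134],[45,0,134],[-45,0,12],[45,0,12]])/1e3
for n in("top","scene"): print(n,tocrop(n,proj(n,W(ph,M))))
import cv2
a=cv2.imread("pics/top0.png")[180:265,280:325]; A=cv2.resize(a,None,fx=7,fy=7,interpolation=2)
b=cv2.imread("pics/scene0.png")[185:260,290:365]; B=cv2.resize(b,None,fx=6,fy=6,interpolation=2)
for I,n,o,s in((A,"top",(280,180),7),(B,"scene",(290,185),6)):
    Q=[(x,y,z) for x in(-95,95) for y in(-35,35) for z in(0,12)]+[(-45,0,110),(45,0,110),(0,0,110)]
    for uv in proj(n,W(ph,np.array(Q)/1e3)): cv2.circle(I,tuple(int(v) for v in (uv-o+.5)*s-.5),2,(255,0,255),-1)
H=max(A.shape[0],B.shape[0]); pad=lambda I:np.vstack([I,np.zeros((H-I.shape[0],I.shape[1],3),np.uint8)])
V=np.hstack([pad(A),pad(B)]); cv2.imwrite("pics/v6.png",V); print(V.shape)
```

```text
top [[ 95.4803 282.8366]
 [ 91.7414 212.3755]
 [ 88.04   142.621 ]
 [ 94.3424 275.2069]
 [ 86.794  132.8149]
 [ 99.7724 311.6153]
 [ 92.7432 179.6376]]
scene [[101.3754  95.0359]
 [148.4677  78.2415]
 [193.9568  62.0188]
 [100.8332  67.5137]
 [194.3562  35.1138]
 [103.4789 201.8148]
 [192.4047 166.5825]]
(595, 765, 3)
```

View pics/v6.png

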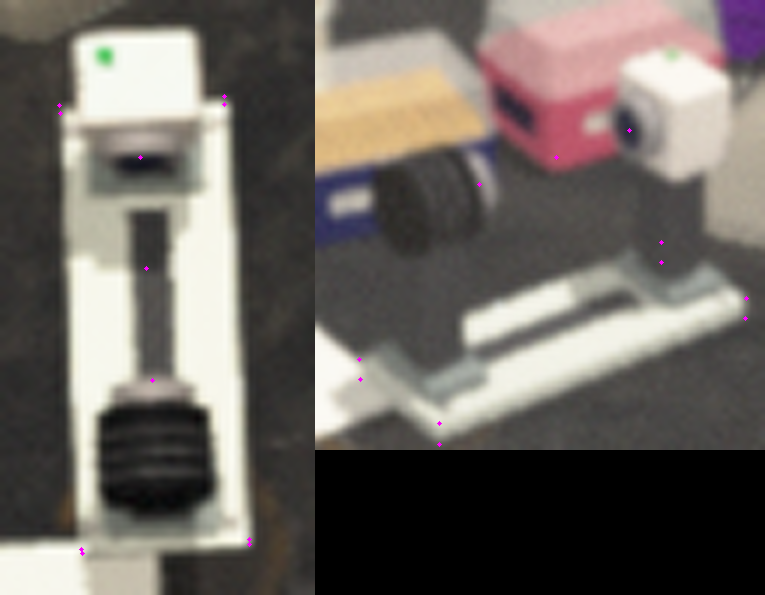

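Run:
```python
from h import *; import cv2
ph=np.array([.5537,-.0350,.046]); zt=.1032
R=down(ph[2]+np.pi/2)
s=observe(); p=np.array(s["eef_pos"])
line_to([p[0],p[1]-.02,.115],.1)
line_to([.50,-.20,.115],.08,R)
a=W(ph,[0,-.13,0])[0]; line_to([a[0],a[1],.115],.15)
line_to([a[0],a[1],zt],.1)
b=W(ph,[0,-.0,0])[0]; print(line_to([b[0],b[1],zt],.1,max_force=6))
hold(.3)
s=observe(); print(s["t"],s["eef_pos"],s["tcp_rot"],s["force"],s["finger_gap"],s["gripper_force"])
c=camera("scene"); t=camera("top"); cv2.imwrite("pics/s7.png",c); cv2.imwrite("pics/t7.png",t)
B=cv2.resize(c[175:325,270:420],None,fx=4,fy=4,interpolation=2)
cv2.imwrite("pics/v7.png",B)
```

```text
False
24.9083 [ 0.5537 -0.0354  0.1032] [[-0.999  -0.0454  0.0001]
 [-0.0454  0.999  -0.0001]
 [-0.0001 -0.0001 -1.    ]] [ 0.2659 -0.4996 -0.2961] 0.016855303829221967 29.99973177909851
```

View pics/v7.png

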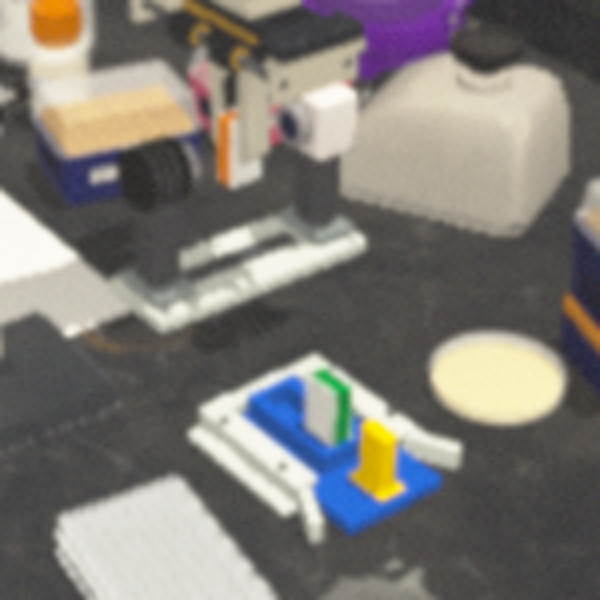

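The cell's centre at crop (239,147) sits on the midpoint of the two lenses, near (192,165) and (287,125). The green cell is still standing in the docked tray. I'll check from the top image, numerically, that the tray nose is against the stop.

Run:
```python
from h import *; import cv2
D=np.array([.4766,-.2343,np.radians(94.0)])
for n in("t7","s7"):
  cam="top" if n[0]=="t" else "scene"
  t=cv2.imread(f"pics/{n}.png").astype(np.float32)
  for y in(-27,27):
    X=np.arange(-96,66,3 if cam=="top" else 4); uv=proj(cam,W(D,np.c_[X,0*X+y,0*X+10]/1e3)).astype(np.float32)
    v=cv2.remap(t,uv[:,0],uv[:,1],1)
    if cv2.norm: print(n,y,[(int(x),*map(int,c)) for x,c in zip(X,v[:1].reshape(-1,3) if v.shape[0]==1 else v.reshape(-1,3)) if x<-75 or x>28])
print(observe()["t"])
```

```text
t7 -27 [(-96, 50, 54, 56), (-93, 51, 55, 57), (-90, 55, 57, 58), (-87, 85, 61, 53), (-84, 158, 81, 39), (-81, 208, 100, 32), (-78, 219, 109, 36), (30, 219, 108, 35), (33, 220, 107, 35), (36, 220, 108, 34), (39, 219, 112, 41), (42, 213, 139, 96), (45, 218, 209, 198), (48, 232, 241, 241), (51, 234, 245, 246), (54, 212, 231, 232), (57, 132, 148, 149), (60, 55, 58, 60), (63, 47, 48, 50)]
t7 27 [(-96, 52, 57, 59), (-93, 48, 51, 56), (-90, 50, 53, 54), (-87, 77, 55, 47), (-84, 159, 83, 39), (-81, 214, 107, 34), (-78, 221, 112, 35), (30, 215, 113, 46), (33, 215, 115, 48), (36, 213, 111, 43), (39, 212, 112, 49), (42, 208, 138, 98), (45, 221, 214, 207), (48, 236, 246, 246), (51, 237, 247, 247), (54, 230, 240, 240), (57, 173, 184, 184), (60, 76, 81, 82), (63, 51, 55, 57)]
s7 -27 [(-96, 76, 80, 81), (-92, 110, 80, 70), (-88, 163, 90, 48), (-84, 203, 101, 42), (-80, 218, 107, 36), (-76, 221, 112, 41), (32, 184, 189, 191), (36, 192, 175, 169), (40, 210, 154, 129), (44, 216, 126, 81), (48, 218, 117, 59), (52, 220, 120, 64), (56, 223, 153, 117), (60, 224, 204, 193), (64, 211, 217, 216)]
s7 27 [(-96, 78, 76, 77), (-92, 109, 78, 67), (-88, 163, 88, 49), (-84, 203, 103, 41), (-80, 219, 109, 39), (-76, 222, 112, 41), (32, 232, 231, 226), (36, 232, 230, 224), (40, 232, 231, 227), (44, 229, 235, 233), (48, 227, 236, 237), (52, 229, 239, 239), (56, 233, 243, 243), (60, 235, 243, 244), (64, 229, 237, 236)]
25.0083
```

The top image shows blue running straight into the white stop on both sides with no dark gap. The tail edge is at about −85 mm, so the tray is home.

```bash
python3 -c "
from rig import *
print(job_done())"
```

```text
the job is handed in; nothing more can be done
None
```

The job is handed in at about 25 s: the tray is home against the stop with the green cell still standing in it, and the amber cell is held by its frosted faces at mid-beam; I viewed 11 pictures, one over the limit of 10, and did not measure the timer, small bottle or petri dish afterwards.

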